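# Lock the filter wheel on green

## Robot

A 7-joint arm with a two-finger parallel gripper is mounted at the origin on the work surface. World frame = base frame: x ahead of the robot, y to its left, z up, the work surface at z = 0. Lengths are in m, angles in rad, forces in N, time in s.
With the tool pointing down it reaches from about 0.425 to 0.875 m from the base axis. Payload 8.4 kg.
Tool frame: the origin (TCP) lies on the centre line of the jaws, within the pads' length; the fingertips stand 11 mm ahead of it and the grasp point (between the pads) lies 8 mm behind it (ctrl.finger_overhang is the distance from the TCP to the fingertips, in m); z points along the fingers, y is the line along which they close (so a half turn about z gives the same grasp; the last joint's range is limited). The gripper opens to 85 mm and grips with 20 to 120 N. Pads are 22 mm wide; open, the fingers measure 114 mm over their backs; the gripper's body (76 mm by 85 mm) begins 54 mm behind the grasp point. The pads swing forward as they close: fully open they stand 13 mm farther back than shut.
Start: joints at [-1.275, 0.333, 0.04, 1.465, -0.013, 1.343, -0.059], TCP at [0.25, 0.6, 0.242] pointing down, gripper open.
Joint ranges: [-2.58, 2.58], [-0.38, 2.09], [-1.3, 1.39], [0.25, 2.4], [-1.5, 4.64], [0.08, 2.09], [-2.65, 2.65]. Speed limits (rad/s): [2.22, 2.22, 2.79, 2.79, 3.14, 3.14, 3.14].

## Interface

Orientations are given as a rotation vector (axis times angle).
In Python, from bench import telemetry, get_image, calibration, ticket, spot_in, mark_of, ctrl gives the robot as it stands.
- The arm moves only by the tool move_arm, never from a script. Its argument "steps" is a list of rows, each an object of numbers: "tx", "ty", "tz": the shift along the tool's x, y, z in cm; "ax", "ay", "az": the turn, a rotation vector about the tool's x, y, z in rad; "jaw": the opening, from -1 (shut) to 1 (fully open). In form: [{"tx": .., "ty": .., "tz": .., "ax": .., "ay": .., "az": .., "jaw": ..}, ...]. A call has exactly 10 rows; each row is the pose to reach, as a shift and turn from the pose commanded when the call began, along the tool's axes at that moment; what a row does not reach only later rows make up. A row lasts 1/12 s, in which the tool goes at most 41.7 mm and 7.16 degrees, less where a joint would pass 70% of its speed; a pose out of reach is approached as far as the arm can. A call with a gripper value outside its range is refused whole. The fingers move at their own pace and stop on an object; "grip_force" is the grip in N (left out, the last holds). Time passes only in rows, so rows that repeat a pose let the fingers close, or fill a call up. It gives the time, the measured TCP pose, the force, the opening and the grip force at its end, in the units of the state.
- telemetry.get_state(): the state, without advancing time (a new reading comes with each control period).
- get_image(name): name is "scene" or "side" or "wrist"; returns (picture, depth): 384x512x3 uint8, red, green, blue; 384x512 float32, m along the optical axis (not along the pixel's ray), 0 where there is no reading.
- calibration(name): a dict with "intrinsics" (3x3 intrinsics, pixels), "k1" (the pictures are not rectified: a ray, as slopes to the right and down, at radius r is drawn at 1 + k1 r^2 times it, then the intrinsics apply), "world_to_cam" (4x4, takes a point from world to camera coordinates). Camera axes: x right, y up, looking along -z (the intrinsics and any distortion apply to the point x, -y, -z); pixel columns grow to the right and rows downward; lengths in m; the calibration is good to about 2 mm. A picture is of the moment at which its call begins: read the wrist's pose just before it. calibration takes no time and is no camera call; for the wrist camera it gives the pose at the moment of the call.
- ticket.hand_in(): hands the job in; it is judged then, once.
Trained networks look in the newest picture that a camera, given by its name, has taken for a name from the list of things; names that differ only in an ending like _2 or _b are one class to them, and where a whole thing is asked for, a point or a joint stands for the part that bears it (a point fixed in the world has none). Each returns a list of dicts, best first, with "score" (0 to 1); they miss things now and then, are a little off and sometimes report something else, mostly with a low value. They report only what shows in the picture. A call takes as long as a camera call.
- spot_in(camera, label): "box" ([centre column, centre row, width, height] in pixels, round what is visible of it).
- mark_of(camera, label): "centre" ([column, row] in pixels: a listed point, or the origin of a listed thing).
The state is a dict: "t": time; "joints": joint angles; "joint_velocities": joint speeds; "effort": joint torques, N m; "ee_pos": TCP position; "tool_rot": TCP orientation; "wrist_force": force on the tool from outside, world axes, zero at the start; "moment": the same for the moment, N m; "finger_gap": finger opening in m; "grasp_force": force on a finger pad.
Only numpy, scipy, OpenCV 4.12 (cv2) and the standard library are available. Lean on these libraries where they do the work, as an engineer would, in place of code of your own. Each camera call takes 0.05 s, during which the arm holds its last target. There are 200 camera calls.

## Task

Turn the filter wheel the shorter way round until the green filter comes to the red spring pin and the pin drops into the gap in the wheel's ring; feel for the catch and do not wring the knob against its springy coupling or jam the pin. Then slide the yellow bolt fully home over the pin, let go, and leave the spare ring, the bottle and the tray beside it where they stand.

Things in the scene. Friction and masses are not known exactly. Their poses are not given: they have to be found in the camera images.
- wheel_unit: Dark grey fixed box, 270 x 260 x 60 mm high, carrying the filter wheel flat on its top; origin at the centre of the underside, below the wheel's upright axis; z up, x points from the axis to the pin tower (aluminium) at one edge. The tower, with pin and bolt, stands 67 mm or more out along x, within 85 mm of the x line, up to 124 mm high without pin and bolt.
- carousel (a joint): Angle of the wheel, anticlockwise from above, not wrapped: starts at 0.8 to 5.5; at 0 and again at 6.28 the green filter is at the pin. Turns endlessly against 0.11 N m of friction plus the drag of the pin, stays where left. The ring's gap was clamped by hand up to 0.22 rad to either side of the green filter's line, so the angle at which the pin drops is not known exactly. Once caught it has 0.04 rad play each way.
- knob (a joint): Twist of the knob relative to the wheel, anticlockwise positive: the knob drives the wheel through a springy coupling of 1.5 N m/rad. 0 when let go, 0.08 to 0.15 while the wheel is being turned (positive when turning anticlockwise, negative clockwise), more once the pin has caught. A twist beyond 0.30 either way damages the coupling.
- knob_grip (a point): Grip point of the white knob, on the wheel's axis, 109 mm above the bench. The grip is an upright bar 15 mm thick, 46 mm long, from 83 to 127 mm above the bench, over a round skirt of 26 mm radius. x runs along the bar, y across it (to pinch), z up. A black stripe marks its +x half, which points at the green filter when let go.
- green_filter (a point): Centre of the top of the green filter, a 25 mm disc let into the wheel 50 mm from the axis, one of six of different colours.
- ring_at_pin (a point): Fixed point on the unit, on top of the wheel's ring below the pin, 81 mm from the axis, 88 mm high. The wheel is a 190 mm disc, its top 76 mm above the bench; on its rim stands an aluminium ring (radii 70 to 92 mm, top at 88 mm) with a single gap 15 mm wide.
- lock_pin: Spring pin in the tower, steel shaft of 9 mm, red head of 16 mm, 81 mm from the axis along the unit's x; it moves only up and down. Origin at the centre of the head's top: 133 mm above the bench while riding on the ring, 123 mm once dropped into the gap. Its spring pushes it down with 1 to 1.5 N; it drops by itself when the gap comes under it.
- lock_bolt (a joint): Slide of the yellow bolt along the unit's -y, in m: starts at 0 to 0.008 (open), 0.045 fully home over the pin's head (end stop). Friction about 2.5 N, stays where it is left. While the pin is up its head blocks the bolt.
- bolt_tab (a point): Centre of the top of the yellow bolt's upright tab, 159 mm above the bench. The tab is 22 mm along the unit's x, 14 mm along its y, standing free from 131 to 159 mm above the bench. The bolt's plate below it reaches 33 mm past the tab's centre towards the unit's -y and 38 mm towards the axis.
- spare_ring: Bystander: loose aluminium ring, 40 mm across, 8 mm high, on top of the unit at the corner away from the pin; origin at the centre of its underside.
- amber_bottle: Bystander: amber bottle with black cap, 60 mm across, 110 mm tall, on the bench on the unit's +y side; origin at the centre of its underside.
- tip_tray: Bystander: blue divided tray, 100 x 70 x 35 mm, on the bench on the unit's -y side; origin at the centre of its underside.

How it is judged:
On the way, in this order (a step that is already met when the one before it is completed fails the run):
1. the pin has dropped into the gap of the ring (z of lock_pin in the frame of wheel_unit below 0.126 m), for 0.2 s.
2. the bolt is home over the dropped pin (value of joint lock_bolt above 0.042 m and z of lock_pin in the frame of wheel_unit below 0.126 m), for 0.2 s.
At the end, for the whole second after the job is handed in: The pin is down in the gap of the ring (head at least 7 mm lower than when riding on the ring), the bolt is slid to at least 42 of its 45 mm, the knob is let go (twist within 0.1 rad of 0), and the wheel is at rest (all of step 2 and value of joint knob between -0.1 and 0.1 rad and velocity of joint carousel between -0.05 and 0.05 rad/s); the robot touches nothing.
It fails at once if the wheel is turned the longer way (carried through the point opposite the pin; starts within 20 degrees of that point may go either way) (value of joint carousel between 2.9416 and 3.3416 rad and distance of green_filter from where it was at the start of the episode above 0.0271 m).
It fails at once if the knob is wrung more than 0.30 rad against its coupling (value of joint knob above 0.3 rad or value of joint knob below -0.3 rad).
It fails at once if the pin is jammed or struck with more than 20 N (contact force between lock_pin and anything else above 20 N).
It fails at once if a bystander (spare ring, bottle or tray) is shifted by more than 25 mm (distance of any of spare_ring, amber_bottle, tip_tray from where it was at the start of the episode above 0.025 m).
It also fails if it takes over 61 s, if anything falls off the work surface, if the arm or the gripper's body presses on something with over 40 N, if the wrist force passes 120 N, or if a joint passes its speed limit or range.

## Working session

There is one attempt and no reset: what is moved stays moved. The work goes in short steps, Python scripts to look and compute and a tool call to move; the robot and the scene stay as the last step left them, time stands still between calls to the robot, and variables do not carry over. Pictures are saved under pics/ and viewed, at most 10 in all, crops included, and the job is handed in when it is done.

Besides the shell and the picture viewer there is one more tool, called after "Emit:" by a JSON object that holds its "name" and its "arguments". move_arm: Moves the arm, as the interface text tells. Its arguments: {"type":"object","properties":{"steps":{"type":"array"},"grip_force":{"type":"number"}},"required":["steps"]}

```bash
ls; mkdir -p pics; cat > h.py <<'E'
import numpy as np, cv2
from bench import telemetry, get_image, calibration, ticket, spot_in, mark_of, ctrl
from scipy.spatial.transform import Rotation as R
def ray(cam,px):
    c=calibration(cam);K=np.array(c["intrinsics"]);k=c["k1"]
    d=np.array([(px[0]-K[0,2])/K[0,0],(px[1]-K[1,2])/K[1,1]]);u=d.copy()
    for _ in range(30): u=d/(1+k*(u@u))
    T=np.linalg.inv(np.array(c["world_to_cam"]))
    return T[:3,3],T[:3,:3]@np.array([u[0],-u[1],-1.])
def at_z(cam,px,z):
    o,d=ray(cam,px);return o+d*(z-o[2])/d[2]
def proj(cam,p):
    c=calibration(cam);K=np.array(c["intrinsics"]);q=np.array(c["world_to_cam"])@np.append(p,1)
    u=np.array([q[0],-q[1]])/-q[2];u=u*(1+c["k1"]*(u@u));return K[:2,:2]@u+K[:2,2]
def save(cam,n):
    im,d=get_image(cam);cv2.imwrite(f"pics/{n}.png",im[:,:,::-1]);return im,d
E
python3 - <<'E'
from h import *
np.set_printoptions(precision=4,suppress=True)
Z=dict(knob_grip=.109,green_filter=.076,ring_at_pin=.088,lock_pin=.133,bolt_tab=.159,wheel_unit=0,spare_ring=.06,amber_bottle=0,tip_tray=0)
for cam in("scene","side"):
    save(cam,cam+"0")
    for n,z in Z.items():
        r=mark_of(cam,n)[:2]
        for m in r: print(cam,n,round(m["score"],2),np.round(m["centre"],1),at_z(cam,m["centre"],z))
s=telemetry.get_state();print(s["t"],s["ee_pos"],s["tool_rot"],ctrl.finger_overhang)
im=np.hstack([cv2.imread("pics/scene0.png"),cv2.imread("pics/side0.png")]);cv2.imwrite("pics/both.png",cv2.resize(im,(800,300)))
E
```

```text
pics
scene knob_grip 0.56 [265.  169.8] [0.4794 0.0175 0.109 ]
scene knob_grip 0.53 [232.8 188.9] [0.5701 0.0259 0.109 ]
scene green_filter 0.91 [241.5 173.9] [ 0.5113 -0.0291  0.076 ]
scene ring_at_pin 0.87 [237.8 191.1] [0.5543 0.0207 0.088 ]
scene lock_pin 0.53 [232.9 178.9] [0.5661 0.0211 0.133 ]
scene bolt_tab 0.66 [232.2 189.3] [0.5967 0.0665 0.159 ]
scene wheel_unit 0.67 [263.9 202.7] [0.4796 0.0176 0.    ]
scene spare_ring 0.57 [320.8 196.3] [0.3956 0.1173 0.06  ]
scene amber_bottle 0.57 [306.5 272. ] [0.5197 0.2265 0.    ]
scene tip_tray 0.63 [213.1 144. ] [ 0.4686 -0.2297  0.    ]
side knob_grip 0.86 [237.8 197. ] [0.4833 0.0243 0.109 ]
side green_filter 0.76 [254.6 217. ] [ 0.5128 -0.024   0.076 ]
side ring_at_pin 0.84 [269.4 201.3] [0.5629 0.017  0.088 ]
side ring_at_pin 0.25 [236.7 236.1] [ 0.4506 -0.1023  0.088 ]
side lock_pin 0.49 [270.9 186.6] [0.564  0.0118 0.133 ]
side bolt_tab 0.7 [279.6 164. ] [0.6079 0.0765 0.159 ]
side wheel_unit 0.96 [239.7 236.2] [0.4826 0.0101 0.    ]
side spare_ring 0.46 [196.4 198.2] [0.3916 0.1285 0.06  ]
side amber_bottle 0.68 [233.8 193. ] [0.5168 0.2309 0.    ]
side tip_tray 0.59 [258.1 305. ] [ 0.4642 -0.225   0.    ]
1.0 [0.25   0.6    0.2423] [-0.6162 -3.0805 -0.    ] 0.011
```

View pics/both.png

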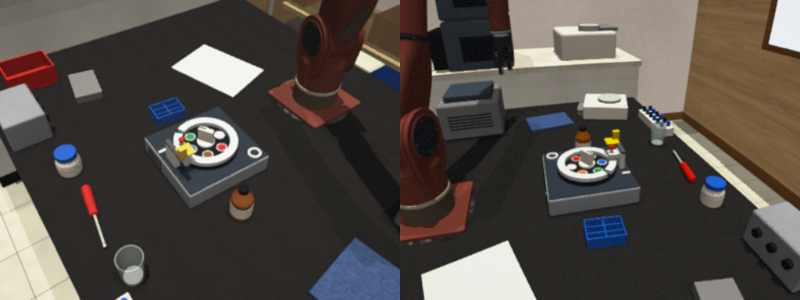

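The wheel unit is near (0.48, 0.02), with the pin along about world +x. Green is at about -56° (carousel ≈ 5.3), so the short way is anticlockwise by about 1 rad. I'll move above it for a close look.

Emit:
{"name": "move_arm", "arguments": {"steps": [{"tx":-2.2,"ty":-2.2,"tz":-1,"az":0.03},{"tx":-4.4,"ty":-4.5,"tz":-2,"az":0.06},{"tx":-6.5,"ty":-6.7,"tz":-3,"az":0.09},{"tx":-8.7,"ty":-9,"tz":-4,"az":0.12},{"tx":-10.9,"ty":-11.2,"tz":-5,"az":0.15},{"tx":-13.1,"ty":-13.4,"tz":-6,"az":0.18},{"tx":-15.3,"ty":-15.7,"tz":-7,"az":0.21},{"tx":-17.4,"ty":-17.9,"tz":-8,"az":0.24},{"tx":-19.6,"ty":-20.1,"tz":-8,"az":0.27},{"tx":-21.8,"ty":-22.4,"tz":-8,"az":0.3}]}}

```text
validation failed for argument at $.st...
```

Emit:
{"name": "move_arm", "arguments": {"steps": [{"tx":-2.2,"ty":-2.2,"tz":-1,"ax":0,"ay":0,"az":0.03,"jaw":1},{"tx":-4.4,"ty":-4.5,"tz":-2,"ax":0,"ay":0,"az":0.06,"jaw":1},{"tx":-6.5,"ty":-6.7,"tz":-3,"ax":0,"ay":0,"az":0.09,"jaw":1},{"tx":-8.7,"ty":-9,"tz":-4,"ax":0,"ay":0,"az":0.12,"jaw":1},{"tx":-10.9,"ty":-11.2,"tz":-5,"ax":0,"ay":0,"az":0.15,"jaw":1},{"tx":-13.1,"ty":-13.4,"tz":-6,"ax":0,"ay":0,"az":0.18,"jaw":1},{"tx":-15.3,"ty":-15.7,"tz":-7,"ax":0,"ay":0,"az":0.21,"jaw":1},{"tx":-17.4,"ty":-17.9,"tz":-8,"ax":0,"ay":0,"az":0.24,"jaw":1},{"tx":-19.6,"ty":-20.1,"tz":-8,"ax":0,"ay":0,"az":0.27,"jaw":1},{"tx":-21.8,"ty":-22.4,"tz":-8,"ax":0,"ay":0,"az":0.3,"jaw":1}]}}

```text
t: 1.83
ee_pos: [0.3656, 0.3082, 0.3232]
tool_rot: [1.071, 2.953, 0.003]
wrist_force: [0.3, 0.5, -0.2]
finger_gap: 0.0855
grasp_force: 0.0
```

Emit:
{"name": "move_arm", "arguments": {"steps": [{"tx":-2.7,"ty":-1.5,"tz":0,"ax":0,"ay":0,"az":0.03,"jaw":1},{"tx":-5.5,"ty":-3,"tz":0,"ax":0,"ay":0,"az":0.06,"jaw":1},{"tx":-8.2,"ty":-4.4,"tz":0,"ax":0,"ay":0,"az":0.09,"jaw":1},{"tx":-11,"ty":-5.9,"tz":0,"ax":0,"ay":0,"az":0.12,"jaw":1},{"tx":-13.7,"ty":-7.4,"tz":0,"ax":0,"ay":0,"az":0.15,"jaw":1},{"tx":-16.4,"ty":-8.9,"tz":0,"ax":0,"ay":0,"az":0.18,"jaw":1},{"tx":-19.2,"ty":-10.3,"tz":0,"ax":0,"ay":0,"az":0.21,"jaw":1},{"tx":-21.9,"ty":-11.8,"tz":0,"ax":0,"ay":0,"az":0.24,"jaw":1},{"tx":-27.4,"ty":-14.8,"tz":0,"ax":0,"ay":0,"az":0.28,"jaw":1},{"tx":-27.4,"ty":-14.8,"tz":0,"ax":0,"ay":0,"az":0.28,"jaw":1}]}}

```text
t: 2.67
ee_pos: [0.4817, 0.0155, 0.3228]
tool_rot: [1.48, 2.77, 0.0]
wrist_force: [0.7, -0.7, 0.3]
finger_gap: 0.0854
grasp_force: 0.0
```

```bash
cat > m.py <<'E'
from h import *
import sys
np.set_printoptions(precision=4,suppress=True)
Z=dict(knob_grip=.109,green_filter=.076,ring_at_pin=.088,lock_pin=.133,bolt_tab=.159,spare_ring=.06)
s=telemetry.get_state();print(s["t"],s["ee_pos"],s["tool_rot"],s["joints"],s["moment"])
save("wrist",sys.argv[1])
for n,z in Z.items():
    for m in mark_of("wrist",n)[:2]: print(n,round(m["score"],2),np.round(m["centre"],1),at_z("wrist",m["centre"],z))
E
python3 m.py w1
```

```text
2.6667 [0.4817 0.0155 0.3228] [1.4796 2.7698 0.0005] [-0.7493 -0.0862  0.5912  1.7549  0.0489  1.4572  0.4242] [ 0.0203  0.0387 -0.0086]
knob_grip 0.88 [257.4 169.3] [0.4854 0.0141 0.109 ]
knob_grip 0.27 [257.7 194.8] [ 0.5045 -0.0137  0.109 ]
green_filter 0.93 [256.4 195.7] [ 0.5096 -0.0222  0.076 ]
ring_at_pin 0.61 [308.6 194.6] [0.5649 0.0243 0.088 ]
lock_pin 0.65 [310.3 213.2] [0.5651 0.0154 0.133 ]
bolt_tab 0.64 [368.3 200.6] [0.5983 0.07   0.159 ]
bolt_tab 0.41 [307.4 197.2] [0.54   0.0352 0.159 ]
spare_ring 0.85 [242.4  51. ] [0.3896 0.1252 0.06  ]
```

View pics/w1.png

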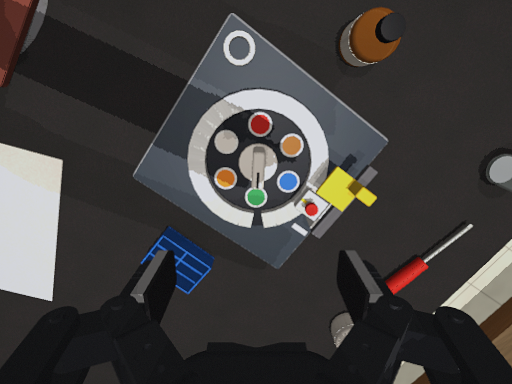

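Seen from above: knob at (258,160), green at (256,197), gap at (257,217), red pin at (311,210), yellow tab at (366,197). The box corners are (232,14), (387,140), (277,268) and (133,177).

```bash
python3 - <<'E'
from h import *
np.set_printoptions(precision=4,suppress=True)
C=[at_z("wrist",p,.06) for p in [(232,14),(387,140),(277,268),(133,177)]]
for c in C: print(c)
for i in range(4):
    d=(C[(i+1)%4]-C[i])[:2];print(np.hypot(*d),np.degrees(np.arctan2(d[1],d[0])))
im,_=get_image("wrist");hsv=cv2.cvtColor(im,cv2.COLOR_RGB2HSV)
def blob(lo,hi,x0,y0,r):
    m=cv2.inRange(hsv,lo,hi);k=np.zeros_like(m);cv2.circle(k,(x0,y0),r,255,-1);m&=k
    M=cv2.moments(m,True);return M["m10"]/M["m00"],M["m01"]/M["m00"],M["m00"]
ax=np.array([.4845,.0165])
for n,lo,hi,x,y,r,z in [("green",(45,80,40),(85,255,255),256,197,18,.076),("blue",(100,80,40),(130,255,255),288,181,18,.076),("redf",(0,120,60),(8,255,255),261,124,18,.076),("or1",(5,80,60),(20,255,255),291,145,18,.076),("or2",(5,80,60),(20,255,255),225,178,18,.076),("white",(0,0,120),(179,60,255),226,142,12,.076),("pin",(0,150,60),(8,255,255),311,210,12,.133),("gap",(0,0,0),(179,255,60),257,218,9,.082),("yel",(22,100,100),(35,255,255),366,197,12,.159)]:
    b=blob(lo,hi,x,y,r);p=at_z("wrist",b[:2],z);print(n,np.round(b,1),p[:2],np.degrees(np.arctan2(*(p[:2]-ax)[::-1])))
E
python3 - <<'E'
import cv2
im=cv2.imread("pics/w1.png")[70:250,170:400]
cv2.imwrite("pics/w1c.png",cv2.resize(im,None,fx=3.3,fy=3.3,interpolation=cv2.INTER_CUBIC))
E
```

```text
[0.3569 0.1519 0.06  ]
[0.6152 0.1452 0.06  ]
[ 0.6092 -0.1066  0.06  ]
[ 0.3496 -0.0998  0.06  ]
0.25833604815795974 -1.4990705705814693
0.2518621988174923 -91.37147109726445
0.2596315391618244 178.50053913618342
0.2518608769200092 88.3338182472089
green [253.5 200.9 202. ] [ 0.5102 -0.0276] -59.811927190242685
blue [286.  185.7 229. ] [0.5348 0.0165] -0.009140689995686943
redf [258.4 128.7 269. ] [0.4591 0.059 ] 120.8531827876052
or1 [289.4 149.8 262. ] [0.509  0.0595] 60.32052693897242
or2 [223.6 181.9 236. ] [ 0.4601 -0.0278] -118.78067292494406
white [225.2 144.  342. ] [0.434  0.0178] 178.52689831994903
pin [308.5 213.9 117. ] [0.5637 0.0139] -1.843535158708352
gap [255.6 218.3 127. ] [ 0.5262 -0.046 ] -56.30112399961529
yel [362.9 200.7 224. ] [0.5934 0.0666] 24.72300685125352
```

View pics/w1c.png

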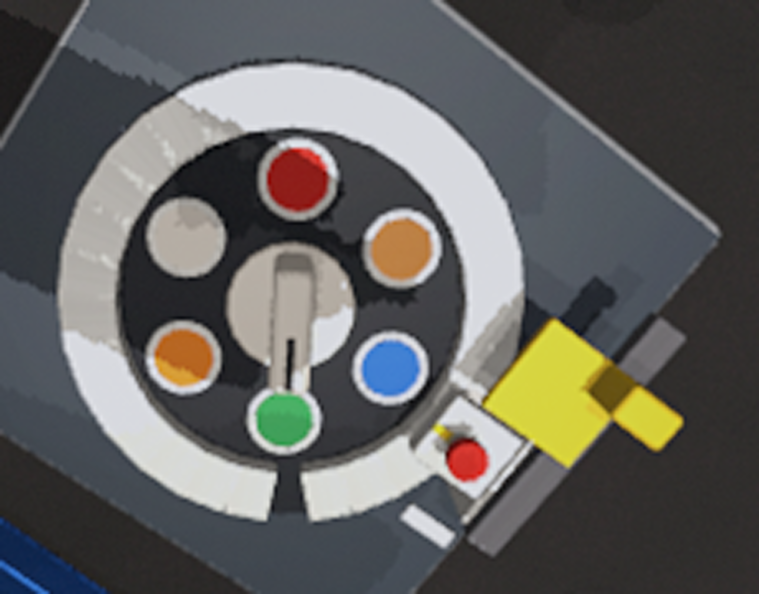

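```bash
python3 - <<'E'
from h import *
s=telemetry.get_state();print(s["t"],s["ee_pos"],s["tool_rot"])
p=s["ee_pos"];Rm=R.from_rotvec(s["tool_rot"]).as_matrix()
print(Rm.T@(np.array([.4845,.0162,.107])-p)*100, np.degrees(np.arctan2(Rm[1,1],Rm[0,1])))
E
```

```text
3.0667 [0.48054693 0.02148009 0.32230624] [-1.46820004e+00 -2.77725030e+00 -1.02168227e-04]
[-0.66224151  0.02948183 21.53052258] 34.273446234996015
```

Emit:
{"name": "move_arm", "arguments": {"steps": [{"tx":-0.1,"ty":0,"tz":1.5,"ax":0,"ay":0,"az":0.01,"jaw":0.5},{"tx":-0.2,"ty":0,"tz":3.5,"ax":0,"ay":0,"az":0.02,"jaw":0.5},{"tx":-0.3,"ty":0,"tz":5.5,"ax":0,"ay":0,"az":0.03,"jaw":0.5},{"tx":-0.4,"ty":0,"tz":7.5,"ax":0,"ay":0,"az":0.05,"jaw":0.5},{"tx":-0.5,"ty":0,"tz":9.5,"ax":0,"ay":0,"az":0.07,"jaw":0.5},{"tx":-0.6,"ty":0,"tz":11,"ax":0,"ay":0,"az":0.07,"jaw":0.5},{"tx":-0.6,"ty":0,"tz":12,"ax":0,"ay":0,"az":0.07,"jaw":0.5},{"tx":-0.6,"ty":0,"tz":12,"ax":0,"ay":0,"az":0.07,"jaw":0.5},{"tx":-0.6,"ty":0,"tz":12,"ax":0,"ay":0,"az":0.07,"jaw":0.5},{"tx":-0.6,"ty":0,"tz":12,"ax":0,"ay":0,"az":0.07,"jaw":0.5}]}}

```text
t: 3.9
ee_pos: [0.4847, 0.0157, 0.2033]
tool_rot: [1.566, 2.722, 0.001]
wrist_force: [0.8, 0.5, 0.2]
finger_gap: 0.0638
grasp_force: 0.0
```

```bash
python3 m.py w2
```

```text
3.9 [0.4847 0.0157 0.2033] [1.5662 2.7223 0.0014] [-0.7302 -0.0003  0.6145  1.9343 -0.      1.2063  0.4109] [ 0.0138  0.0121 -0.0287]
knob_grip 0.88 [253.5 202. ] [0.4843 0.013  0.109 ]
green_filter 0.98 [253.2 235.7] [ 0.5082 -0.0296  0.076 ]
ring_at_pin 0.88 [327.2 236.3] [0.5673 0.0112 0.088 ]
lock_pin 0.41 [338.4 258.2] [0.5638 0.0132 0.133 ]
bolt_tab 0.86 [426.9 244.5] [0.5953 0.0627 0.159 ]
bolt_tab 0.4 [328.2 237.1] [0.5322 0.0329 0.159 ]
spare_ring 0.98 [222.   27.4] [0.39   0.1209 0.06  ]
```

View pics/w2.png

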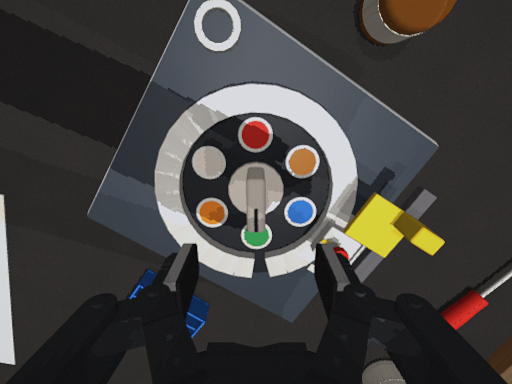

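Bar at (256,200), centred between the fingers and aligned. I'll descend and close.

Emit:
{"name": "move_arm", "arguments": {"steps": [{"tx":0,"ty":0,"tz":1.5,"ax":0,"ay":0,"az":0,"jaw":0.4},{"tx":0,"ty":0,"tz":3,"ax":0,"ay":0,"az":0,"jaw":0.2},{"tx":0,"ty":0,"tz":4.5,"ax":0,"ay":0,"az":0,"jaw":0},{"tx":0,"ty":0,"tz":6,"ax":0,"ay":0,"az":0,"jaw":0},{"tx":0,"ty":0,"tz":7.5,"ax":0,"ay":0,"az":0,"jaw":0},{"tx":0,"ty":0,"tz":8.7,"ax":0,"ay":0,"az":0,"jaw":0},{"tx":0,"ty":0,"tz":9.5,"ax":0,"ay":0,"az":0,"jaw":0},{"tx":0,"ty":0,"tz":9.5,"ax":0,"ay":0,"az":0,"jaw":-0.3},{"tx":0,"ty":0,"tz":9.5,"ax":0,"ay":0,"az":0,"jaw":-0.4},{"tx":0,"ty":0,"tz":9.5,"ax":0,"ay":0,"az":0,"jaw":-0.4}], "grip_force": 50}}

```text
t: 5.08
ee_pos: [0.4846, 0.0153, 0.108]
tool_rot: [1.567, 2.722, 0.001]
wrist_force: [0.1, 0.7, -0.7]
finger_gap: 0.0255
grasp_force: 0.0
```

Emit:
{"name": "move_arm", "arguments": {"steps": [{"tx":0,"ty":0,"tz":0,"ax":0,"ay":0,"az":0,"jaw":-0.5},{"tx":0,"ty":0,"tz":0,"ax":0,"ay":0,"az":0,"jaw":-0.6},{"tx":0,"ty":0,"tz":0,"ax":0,"ay":0,"az":0,"jaw":-0.7},{"tx":0,"ty":0,"tz":0,"ax":0,"ay":0,"az":0,"jaw":-1},{"tx":0,"ty":0,"tz":0,"ax":0,"ay":0,"az":0,"jaw":-1},{"tx":0,"ty":0,"tz":0,"ax":0,"ay":0,"az":0,"jaw":-1},{"tx":0,"ty":0,"tz":0,"ax":0,"ay":0,"az":0,"jaw":-1},{"tx":0,"ty":0,"tz":0,"ax":0,"ay":0,"az":0,"jaw":-1},{"tx":0,"ty":0,"tz":0,"ax":0,"ay":0,"az":0,"jaw":-1},{"tx":0,"ty":0,"tz":0,"ax":0,"ay":0,"az":0,"jaw":-1}]}}

```text
t: 5.92
ee_pos: [0.4845, 0.0153, 0.1081]
tool_rot: [1.567, 2.722, 0.001]
wrist_force: [-1.8, -0.5, 6.0]
finger_gap: 0.0147
grasp_force: 48.7
```

```bash
cat > s.py <<'E'
from h import *
np.set_printoptions(precision=4,suppress=True)
s=telemetry.get_state();Rm=R.from_rotvec(s["tool_rot"]).as_matrix()
p=s["ee_pos"];f=s["wrist_force"];m=s["moment"]
print(s["t"],p,"y-ang",np.arctan2(Rm[1,1],Rm[0,1]),"F",f,"M",m,s["finger_gap"],s["grasp_force"],s["joints"][6])
E
python3 s.py
```

```text
5.9167 [0.4845 0.0153 0.1081] y-ang 0.5259282748493354 F [-1.7958 -0.4691  5.9548] M [-0.0982  0.4798  0.0142] 0.014664148691122134 48.69272232055664 0.4889561883917219
```

Emit:
{"name": "move_arm", "arguments": {"steps": [{"tx":0,"ty":0,"tz":0,"ax":0,"ay":0,"az":-0.03,"jaw":-1},{"tx":0,"ty":0,"tz":0,"ax":0,"ay":0,"az":-0.06,"jaw":-1},{"tx":0,"ty":0,"tz":0,"ax":0,"ay":0,"az":-0.09,"jaw":-1},{"tx":0,"ty":0,"tz":0,"ax":0,"ay":0,"az":-0.12,"jaw":-1},{"tx":0,"ty":0,"tz":0,"ax":0,"ay":0,"az":-0.15,"jaw":-1},{"tx":0,"ty":0,"tz":0,"ax":0,"ay":0,"az":-0.18,"jaw":-1},{"tx":0,"ty":0,"tz":0,"ax":0,"ay":0,"az":-0.21,"jaw":-1},{"tx":0,"ty":0,"tz":0,"ax":0,"ay":0,"az":-0.24,"jaw":-1},{"tx":0,"ty":0,"tz":0,"ax":0,"ay":0,"az":-0.27,"jaw":-1},{"tx":0,"ty":0,"tz":0,"ax":0,"ay":0,"az":-0.3,"jaw":-1}]}}

```text
t: 6.75
ee_pos: [0.4847, 0.0156, 0.108]
tool_rot: [1.141, 2.926, 0.002]
wrist_force: [0.1, 0.7, 4.4]
finger_gap: 0.0145
grasp_force: 48.6
```

```bash
python3 s.py
```

```text
6.75 [0.4847 0.0156 0.108 ] y-ang 0.8272513728950609 F [0.0734 0.7378 4.3967] M [ 0.2135  0.0349 -0.1889] 0.014451100461864177 48.577067255973816 0.7858954904372708
```

Emit:
{"name": "move_arm", "arguments": {"steps": [{"tx":0,"ty":0,"tz":0,"ax":0,"ay":0,"az":-0.03,"jaw":-1},{"tx":0,"ty":0,"tz":0,"ax":0,"ay":0,"az":-0.06,"jaw":-1},{"tx":0,"ty":0,"tz":0,"ax":0,"ay":0,"az":-0.09,"jaw":-1},{"tx":0,"ty":0,"tz":0,"ax":0,"ay":0,"az":-0.12,"jaw":-1},{"tx":0,"ty":0,"tz":0,"ax":0,"ay":0,"az":-0.15,"jaw":-1},{"tx":0,"ty":0,"tz":0,"ax":0,"ay":0,"az":-0.18,"jaw":-1},{"tx":0,"ty":0,"tz":0,"ax":0,"ay":0,"az":-0.21,"jaw":-1},{"tx":0,"ty":0,"tz":0,"ax":0,"ay":0,"az":-0.24,"jaw":-1},{"tx":0,"ty":0,"tz":0,"ax":0,"ay":0,"az":-0.27,"jaw":-1},{"tx":0,"ty":0,"tz":0,"ax":0,"ay":0,"az":-0.3,"jaw":-1}]}}

```text
t: 7.58
ee_pos: [0.485, 0.0159, 0.1081]
tool_rot: [0.69, 3.063, 0.002]
wrist_force: [-0.0, 2.2, 1.7]
finger_gap: 0.0144
grasp_force: 48.6
```

```bash
python3 s.py
```

```text
7.5833 [0.485  0.0159 0.1081] y-ang 1.1274332193104148 F [-0.0058  2.1584  1.7477] M [ 0.4682 -0.1497 -0.2359] 0.014419987330744394 48.59337866306305 1.0817233863126479
```

Emit:
{"name": "move_arm", "arguments": {"steps": [{"tx":0,"ty":0,"tz":0,"ax":0,"ay":0,"az":-0.02,"jaw":-1},{"tx":0,"ty":0,"tz":0,"ax":0,"ay":0,"az":-0.04,"jaw":-1},{"tx":0,"ty":0,"tz":0,"ax":0,"ay":0,"az":-0.06,"jaw":-1},{"tx":0,"ty":0,"tz":0,"ax":0,"ay":0,"az":-0.08,"jaw":-1},{"tx":0,"ty":0,"tz":0,"ax":0,"ay":0,"az":-0.1,"jaw":-1},{"tx":0,"ty":0,"tz":0,"ax":0,"ay":0,"az":-0.12,"jaw":-1},{"tx":0,"ty":0,"tz":0,"ax":0,"ay":0,"az":-0.14,"jaw":-1},{"tx":0,"ty":0,"tz":0,"ax":0,"ay":0,"az":-0.16,"jaw":-1},{"tx":0,"ty":0,"tz":0,"ax":0,"ay":0,"az":-0.18,"jaw":-1},{"tx":0,"ty":0,"tz":0,"ax":0,"ay":0,"az":-0.2,"jaw":-1}]}}

```text
t: 8.42
ee_pos: [0.4851, 0.0161, 0.108]
tool_rot: [0.381, 3.117, 0.002]
wrist_force: [2.2, 4.9, 5.3]
finger_gap: 0.014
grasp_force: 49.1
```

```bash
python3 s.py; python3 - <<'E'
from h import *
for cam in("scene","side"):
    im,_=get_image(cam);q=proj(cam,[.5645,.0139,.12]);x,y=map(int,q);c=im[y-40:y+35,x-65:x+45,::-1];cv2.imwrite(f"pics/c_{cam}.png",c)
cv2.imwrite("pics/c1.png",np.hstack([cv2.resize(cv2.imread(f"pics/c_{c}.png"),(400,272),interpolation=cv2.INTER_CUBIC) for c in("scene","side")]))
E
```

```text
8.4167 [0.4851 0.0161 0.108 ] y-ang 1.3277338486905756 F [2.1684 4.8505 5.255 ] M [ 0.9808 -0.3982 -0.1575] 0.014026389665368557 49.06473934650421 1.279169747476836
```

View pics/c1.png

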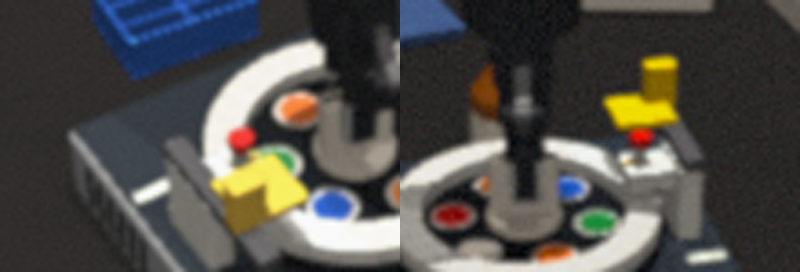

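Both views show the red head still up (at (242,138) and (640,137)) and green just short of the pin. I'll continue slowly.

Emit:
{"name": "move_arm", "arguments": {"steps": [{"tx":0,"ty":0,"tz":0,"ax":0,"ay":0,"az":-0.015,"jaw":-1},{"tx":0,"ty":0,"tz":0,"ax":0,"ay":0,"az":-0.03,"jaw":-1},{"tx":0,"ty":0,"tz":0,"ax":0,"ay":0,"az":-0.045,"jaw":-1},{"tx":0,"ty":0,"tz":0,"ax":0,"ay":0,"az":-0.06,"jaw":-1},{"tx":0,"ty":0,"tz":0,"ax":0,"ay":0,"az":-0.075,"jaw":-1},{"tx":0,"ty":0,"tz":0,"ax":0,"ay":0,"az":-0.09,"jaw":-1},{"tx":0,"ty":0,"tz":0,"ax":0,"ay":0,"az":-0.1,"jaw":-1},{"tx":0,"ty":0,"tz":0,"ax":0,"ay":0,"az":-0.11,"jaw":-1},{"tx":0,"ty":0,"tz":0,"ax":0,"ay":0,"az":-0.12,"jaw":-1},{"tx":0,"ty":0,"tz":0,"ax":0,"ay":0,"az":-0.13,"jaw":-1}]}}

```text
t: 9.35
ee_pos: [0.4851, 0.0163, 0.1081]
tool_rot: [0.178, 3.135, 0.002]
wrist_force: [2.2, 4.7, 5.0]
finger_gap: 0.0141
grasp_force: 49.0
```

```bash
cat > pin.py <<'E'
from h import *
for cam in("scene","side"):
    im,_=get_image(cam);hsv=cv2.cvtColor(im,cv2.COLOR_RGB2HSV).astype(int)
    a=proj(cam,[.5645,.0139,.133]);b=proj(cam,[.5645,.0139,.123])
    x,y=((a+b)/2).astype(int);w=hsv[y-9:y+10,x-9:x+10]
    m=((w[...,0]<7)|(w[...,0]>173))&(w[...,1]>150)&(w[...,2]>70)
    r,c=np.nonzero(m);print(cam,"up",a,"down",b,"red",c.mean()+x-9,r.mean()+y-9,m.sum())
E
python3 s.py;python3 pin.py
```

```text
9.35 [0.4851 0.0163 0.1081] y-ang 1.4573882291221225 F [2.2375 4.654  5.0459] M [ 1.1855 -0.4382 -0.1784] 0.014147021272868841 49.03592884540558 1.407038852592043
scene up [231.65643222 176.58811723] down [231.77229726 179.90375375] red 232.67567567567568 177.97297297297297 37
side up [270.81516178 186.16716211] down [270.71963843 189.7159685 ] red 270.81481481481484 187.66666666666666 27
```

Emit:
{"name": "move_arm", "arguments": {"steps": [{"tx":0,"ty":0,"tz":0,"ax":0,"ay":0,"az":-0.01,"jaw":-1},{"tx":0,"ty":0,"tz":0,"ax":0,"ay":0,"az":-0.02,"jaw":-1},{"tx":0,"ty":0,"tz":0,"ax":0,"ay":0,"az":-0.03,"jaw":-1},{"tx":0,"ty":0,"tz":0,"ax":0,"ay":0,"az":-0.04,"jaw":-1},{"tx":0,"ty":0,"tz":0,"ax":0,"ay":0,"az":-0.05,"jaw":-1},{"tx":0,"ty":0,"tz":0,"ax":0,"ay":0,"az":-0.06,"jaw":-1},{"tx":0,"ty":0,"tz":0,"ax":0,"ay":0,"az":-0.07,"jaw":-1},{"tx":0,"ty":0,"tz":0,"ax":0,"ay":0,"az":-0.08,"jaw":-1},{"tx":0,"ty":0,"tz":0,"ax":0,"ay":0,"az":-0.08,"jaw":-1},{"tx":0,"ty":0,"tz":0,"ax":0,"ay":0,"az":-0.08,"jaw":-1}]}}

```text
t: 10.28
ee_pos: [0.4851, 0.0164, 0.1081]
tool_rot: [0.053, 3.139, 0.002]
wrist_force: [1.5, 4.9, 5.2]
finger_gap: 0.0144
grasp_force: 49.1
```

```bash
python3 s.py;python3 pin.py
```

```text
10.2833 [0.4851 0.0164 0.1081] y-ang 1.537320335669464 F [1.4701 4.9401 5.1511] M [ 1.2229 -0.4037 -0.0682] 0.014449745711309341 49.053436517715454 1.4857375375674529
scene up [231.65643222 176.58811723] down [231.77229726 179.90375375] red 232.57575757575756 181.0 33
side up [270.81516178 186.16716211] down [270.71963843 189.7159685 ] red 270.44 190.68 25
```

The pin image dropped 3 px in both cameras and the torque fell, so it's caught. I'll ease the knob back, open and lift.

Emit:
{"name": "move_arm", "arguments": {"steps": [{"tx":0,"ty":0,"tz":0,"ax":0,"ay":0,"az":0.02,"jaw":-1},{"tx":0,"ty":0,"tz":0,"ax":0,"ay":0,"az":0.04,"jaw":-1},{"tx":0,"ty":0,"tz":0,"ax":0,"ay":0,"az":0.06,"jaw":-1},{"tx":0,"ty":0,"tz":0,"ax":0,"ay":0,"az":0.06,"jaw":-0.6},{"tx":0,"ty":0,"tz":0,"ax":0,"ay":0,"az":0.06,"jaw":-0.4},{"tx":0,"ty":0,"tz":0,"ax":0,"ay":0,"az":0.06,"jaw":-0.2},{"tx":0,"ty":0,"tz":0,"ax":0,"ay":0,"az":0.06,"jaw":0},{"tx":0,"ty":0,"tz":0,"ax":0,"ay":0,"az":0.06,"jaw":0},{"tx":0,"ty":0,"tz":-1,"ax":0,"ay":0,"az":0.06,"jaw":0},{"tx":0,"ty":0,"tz":-2,"ax":0,"ay":0,"az":0.06,"jaw":0}]}}

```text
t: 11.22
ee_pos: [0.4837, 0.015, 0.1277]
tool_rot: [-0.149, -3.137, 0.001]
wrist_force: [0.5, -0.6, 0.4]
finger_gap: 0.0428
grasp_force: 0.0
```

Emit:
{"name": "move_arm", "arguments": {"steps": [{"tx":0,"ty":0,"tz":-2,"ax":0,"ay":0,"az":0,"jaw":0},{"tx":0,"ty":0,"tz":-4,"ax":0,"ay":0,"az":0,"jaw":0},{"tx":0,"ty":0,"tz":-6,"ax":0,"ay":0,"az":0,"jaw":0},{"tx":0,"ty":0,"tz":-8,"ax":0,"ay":0,"az":0,"jaw":0},{"tx":0,"ty":0,"tz":-10,"ax":0,"ay":0,"az":0,"jaw":0},{"tx":0,"ty":0,"tz":-12,"ax":0,"ay":0,"az":0,"jaw":0},{"tx":0,"ty":0,"tz":-13,"ax":0,"ay":0,"az":0,"jaw":0},{"tx":0,"ty":0,"tz":-13,"ax":0,"ay":0,"az":0,"jaw":0},{"tx":0,"ty":0,"tz":-13,"ax":0,"ay":0,"az":0,"jaw":0},{"tx":0,"ty":0,"tz":-13,"ax":0,"ay":0,"az":0,"jaw":0}]}}

```text
t: 12.05
ee_pos: [0.4837, 0.0152, 0.2564]
tool_rot: [-0.149, -3.137, 0.001]
wrist_force: [0.3, -0.4, 0.3]
finger_gap: 0.0425
grasp_force: 0.0
```

```bash
python3 s.py;python3 pin.py; python3 m.py w3
```

```text
12.05 [0.4837 0.0152 0.2564] y-ang 1.47599521905837 F [ 0.3116 -0.4117  0.298 ] M [0.0091 0.0017 0.0073] 0.04246710999153783 0.0 1.3386274288697921
scene up [231.65643222 176.58811723] down [231.77229726 179.90375375] red 232.5 181.09375 32
side up [270.81516178 186.16716211] down [270.71963843 189.7159685 ] red 270.44 190.68 25
12.15 [0.4836 0.0152 0.2562] [-0.1488 -3.1362  0.0012] [-0.662  -0.0392  0.5302  1.856   0.0209  1.3215  1.3386] [ 0.0102 -0.0053 -0.019 ]
knob_grip 0.91 [257.7 186. ] [0.4879 0.0158 0.109 ]
green_filter 0.7 [347.2  74.8] [0.389  0.1167 0.076 ]
green_filter 0.69 [257.9 213.3] [0.5322 0.0121 0.076 ]
ring_at_pin 0.94 [262.4 241.5] [0.5639 0.0145 0.088 ]
lock_pin 0.56 [260.  259.7] [0.5606 0.0114 0.133 ]
lock_pin 0.41 [346.   72.9] [0.3899 0.0987 0.133 ]
spare_ring 0.84 [346.8  72.6] [0.3865 0.1213 0.06  ]
```

View pics/w3.png

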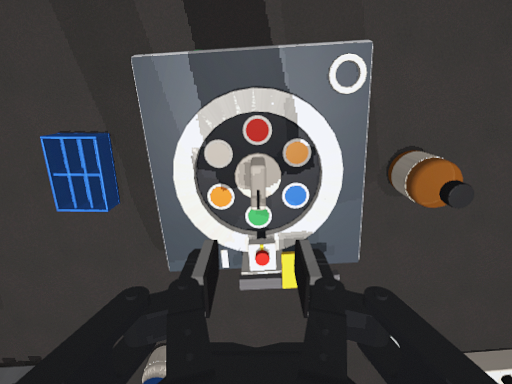

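Pin down: red at (262,258), green at (258,216), gap under the pin. I'll move above the yellow tab for a close check.

Emit:
{"name": "move_arm", "arguments": {"steps": [{"tx":-1.3,"ty":0.7,"tz":0,"ax":0,"ay":0,"az":-0.01,"jaw":0},{"tx":-3,"ty":1.7,"tz":0,"ax":0,"ay":0,"az":-0.02,"jaw":0},{"tx":-5,"ty":2.8,"tz":0,"ax":0,"ay":0,"az":-0.03,"jaw":0},{"tx":-7,"ty":3.9,"tz":0,"ax":0,"ay":0,"az":-0.05,"jaw":0},{"tx":-9,"ty":5,"tz":0,"ax":0,"ay":0,"az":-0.067,"jaw":0},{"tx":-10.6,"ty":5.9,"tz":1,"ax":0,"ay":0,"az":-0.067,"jaw":0},{"tx":-10.6,"ty":5.9,"tz":2.5,"ax":0,"ay":0,"az":-0.067,"jaw":0},{"tx":-10.6,"ty":5.9,"tz":4,"ax":0,"ay":0,"az":-0.067,"jaw":0},{"tx":-10.6,"ty":5.9,"tz":4,"ax":0,"ay":0,"az":-0.067,"jaw":0},{"tx":-10.6,"ty":5.9,"tz":4,"ax":0,"ay":0,"az":-0.067,"jaw":0}]}}

```text
t: 13.33
ee_pos: [0.5948, 0.0639, 0.2168]
tool_rot: [-0.044, -3.14, 0.001]
wrist_force: [0.7, 0.6, 0.7]
finger_gap: 0.0426
grasp_force: 0.0
```

```bash
python3 m.py w4
```

```text
13.3333 [0.5948 0.0639 0.2168] [-0.0438 -3.1396  0.0011] [-0.6295  0.2628  0.5393  1.6529 -0.1398  1.2663  1.4798] [-0.0035  0.0324 -0.0048]
knob_grip 0.83 [191.1  64.5] [0.4879 0.0159 0.109 ]
knob_grip 0.23 [200.5 158.4] [0.5619 0.0165 0.109 ]
green_filter 0.63 [199.2 124.3] [0.5364 0.0115 0.076 ]
ring_at_pin 0.89 [201.4 158.1] [0.5662 0.0131 0.088 ]
lock_pin 0.67 [191.5 168.8] [0.5652 0.0137 0.133 ]
bolt_tab 0.69 [259.2 219.7] [0.5983 0.0657 0.159 ]
```

View pics/w4.png

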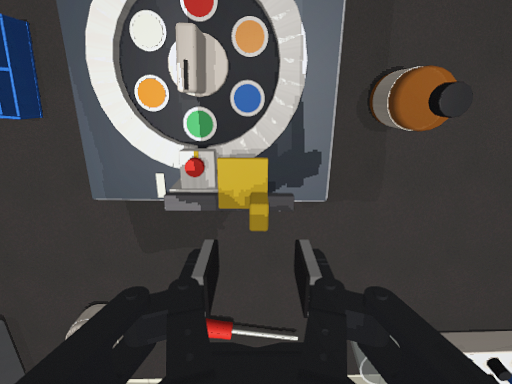

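The tab is at (259,219), a few mm from the tool axis. I'll descend and pinch it lightly across y.

Emit:
{"name": "move_arm", "arguments": {"steps": [{"tx":-0.1,"ty":0.1,"tz":1,"ax":0,"ay":0,"az":0,"jaw":0},{"tx":-0.2,"ty":0.2,"tz":2.5,"ax":0,"ay":0,"az":0,"jaw":0},{"tx":-0.3,"ty":0.2,"tz":4,"ax":0,"ay":0,"az":0,"jaw":0},{"tx":-0.3,"ty":0.2,"tz":5.5,"ax":0,"ay":0,"az":0,"jaw":0},{"tx":-0.3,"ty":0.2,"tz":6.5,"ax":0,"ay":0,"az":0,"jaw":0},{"tx":-0.3,"ty":0.2,"tz":7,"ax":0,"ay":0,"az":0,"jaw":-0.2},{"tx":-0.3,"ty":0.2,"tz":7,"ax":0,"ay":0,"az":0,"jaw":-0.4},{"tx":-0.3,"ty":0.2,"tz":7,"ax":0,"ay":0,"az":0,"jaw":-0.5},{"tx":-0.3,"ty":0.2,"tz":7,"ax":0,"ay":0,"az":0,"jaw":-0.6},{"tx":-0.3,"ty":0.2,"tz":7,"ax":0,"ay":0,"az":0,"jaw":-0.7}], "grip_force": 20}}

```text
t: 14.52
ee_pos: [0.5989, 0.0658, 0.1483]
tool_rot: [0.044, 3.14, 0.001]
wrist_force: [0.5, -1.2, 0.6]
finger_gap: 0.0135
grasp_force: 20.1
```

Emit:
{"name": "move_arm", "arguments": {"steps": [{"tx":0,"ty":0,"tz":0,"ax":0,"ay":0,"az":0,"jaw":-1},{"tx":0,"ty":0,"tz":0,"ax":0,"ay":0,"az":0,"jaw":-1},{"tx":0,"ty":0,"tz":0,"ax":0,"ay":0,"az":0,"jaw":-1},{"tx":0,"ty":0,"tz":0,"ax":0,"ay":0,"az":0,"jaw":-1},{"tx":0,"ty":-0.2,"tz":0,"ax":0,"ay":0,"az":0,"jaw":-1},{"tx":0,"ty":-0.4,"tz":0,"ax":0,"ay":0,"az":0,"jaw":-1},{"tx":0,"ty":-0.6,"tz":0,"ax":0,"ay":0,"az":0,"jaw":-1},{"tx":0,"ty":-0.8,"tz":0,"ax":0,"ay":0,"az":0,"jaw":-1},{"tx":0,"ty":-1,"tz":0,"ax":0,"ay":0,"az":0,"jaw":-1},{"tx":0,"ty":-1,"tz":0,"ax":0,"ay":0,"az":0,"jaw":-1}]}}

```text
t: 15.35
ee_pos: [0.5986, 0.0564, 0.1482]
tool_rot: [0.043, 3.14, 0.002]
wrist_force: [-0.8, 0.6, 6.3]
finger_gap: 0.0137
grasp_force: 20.8
```

```bash
python3 s.py
```

```text
15.35 [0.5986 0.0564 0.1482] y-ang 1.5431469003528047 F [-0.8254  0.5994  6.2693] M [ 0.1876  0.1996 -0.089 ] 0.013717874973768153 20.823453962802887 1.524322608443789
```

Emit:
{"name": "move_arm", "arguments": {"steps": [{"tx":0,"ty":-0.25,"tz":0,"ax":0,"ay":0,"az":0,"jaw":-1},{"tx":0,"ty":-0.5,"tz":0,"ax":0,"ay":0,"az":0,"jaw":-1},{"tx":0,"ty":-0.75,"tz":0,"ax":0,"ay":0,"az":0,"jaw":-1},{"tx":0,"ty":-1,"tz":0,"ax":0,"ay":0,"az":0,"jaw":-1},{"tx":0,"ty":-1.25,"tz":0,"ax":0,"ay":0,"az":0,"jaw":-1},{"tx":0,"ty":-1.5,"tz":0,"ax":0,"ay":0,"az":0,"jaw":-1},{"tx":0,"ty":-1.75,"tz":0,"ax":0,"ay":0,"az":0,"jaw":-1},{"tx":0,"ty":-2,"tz":0,"ax":0,"ay":0,"az":0,"jaw":-1},{"tx":0,"ty":-2.2,"tz":0,"ax":0,"ay":0,"az":0,"jaw":-1},{"tx":0,"ty":-2.4,"tz":0,"ax":0,"ay":0,"az":0,"jaw":-1}]}}

```text
t: 16.18
ee_pos: [0.5977, 0.0329, 0.1482]
tool_rot: [0.043, 3.14, 0.002]
wrist_force: [-0.9, 2.3, 7.5]
finger_gap: 0.0135
grasp_force: 20.9
```

Emit:
{"name": "move_arm", "arguments": {"steps": [{"tx":0,"ty":-0.1,"tz":0,"ax":0,"ay":0,"az":0,"jaw":-1},{"tx":0,"ty":-0.2,"tz":0,"ax":0,"ay":0,"az":0,"jaw":-1},{"tx":0,"ty":-0.3,"tz":0,"ax":0,"ay":0,"az":0,"jaw":-1},{"tx":0,"ty":-0.35,"tz":0,"ax":0,"ay":0,"az":0,"jaw":-1},{"tx":0,"ty":-0.4,"tz":0,"ax":0,"ay":0,"az":0,"jaw":-1},{"tx":0,"ty":-0.45,"tz":0,"ax":0,"ay":0,"az":0,"jaw":-1},{"tx":0,"ty":-0.5,"tz":0,"ax":0,"ay":0,"az":0,"jaw":-1},{"tx":0,"ty":-0.5,"tz":0,"ax":0,"ay":0,"az":0,"jaw":-1},{"tx":0,"ty":-0.5,"tz":0,"ax":0,"ay":0,"az":0,"jaw":-1},{"tx":0,"ty":-0.5,"tz":0,"ax":0,"ay":0,"az":0,"jaw":-1}]}}

```text
t: 17.02
ee_pos: [0.5975, 0.0279, 0.1482]
tool_rot: [0.043, 3.14, 0.002]
wrist_force: [-1.8, 2.1, 7.1]
finger_gap: 0.0137
grasp_force: 20.9
```

```bash
python3 s.py
```

```text
17.0167 [0.5975 0.0279 0.1482] y-ang 1.5436267206868715 F [-1.7938  2.134   7.1048] M [ 0.4661  0.4743 -0.0675] 0.013700759425616622 20.930371284484863 1.574013520429424
```

Emit:
{"name": "move_arm", "arguments": {"steps": [{"tx":0,"ty":-0.05,"tz":0,"ax":0,"ay":0,"az":0,"jaw":-1},{"tx":0,"ty":-0.1,"tz":0,"ax":0,"ay":0,"az":0,"jaw":-1},{"tx":0,"ty":-0.15,"tz":0,"ax":0,"ay":0,"az":0,"jaw":-1},{"tx":0,"ty":-0.2,"tz":0,"ax":0,"ay":0,"az":0,"jaw":-1},{"tx":0,"ty":-0.25,"tz":0,"ax":0,"ay":0,"az":0,"jaw":-1},{"tx":0,"ty":-0.3,"tz":0,"ax":0,"ay":0,"az":0,"jaw":-1},{"tx":0,"ty":-0.3,"tz":0,"ax":0,"ay":0,"az":0,"jaw":-1},{"tx":0,"ty":-0.3,"tz":0,"ax":0,"ay":0,"az":0,"jaw":-1},{"tx":0,"ty":-0.3,"tz":0,"ax":0,"ay":0,"az":0,"jaw":-1},{"tx":0,"ty":-0.3,"tz":0,"ax":0,"ay":0,"az":0,"jaw":-1}]}}

```text
t: 17.85
ee_pos: [0.5974, 0.0248, 0.1482]
tool_rot: [0.043, 3.141, 0.002]
wrist_force: [-2.3, 2.6, 6.9]
finger_gap: 0.0132
grasp_force: 20.9
```

Emit:
{"name": "move_arm", "arguments": {"steps": [{"tx":0,"ty":-0.05,"tz":0,"ax":0,"ay":0,"az":0,"jaw":-1},{"tx":0,"ty":-0.1,"tz":0,"ax":0,"ay":0,"az":0,"jaw":-1},{"tx":0,"ty":-0.15,"tz":0,"ax":0,"ay":0,"az":0,"jaw":-1},{"tx":0,"ty":-0.2,"tz":0,"ax":0,"ay":0,"az":0,"jaw":-1},{"tx":0,"ty":-0.25,"tz":0,"ax":0,"ay":0,"az":0,"jaw":-1},{"tx":0,"ty":-0.3,"tz":0,"ax":0,"ay":0,"az":0,"jaw":-1},{"tx":0,"ty":-0.3,"tz":0,"ax":0,"ay":0,"az":0,"jaw":-1},{"tx":0,"ty":-0.3,"tz":0,"ax":0,"ay":0,"az":0,"jaw":-1},{"tx":0,"ty":-0.3,"tz":0,"ax":0,"ay":0,"az":0,"jaw":-1},{"tx":0,"ty":-0.3,"tz":0,"ax":0,"ay":0,"az":0,"jaw":-1}]}}

```text
t: 18.68
ee_pos: [0.5974, 0.0242, 0.1482]
tool_rot: [0.04, 3.141, 0.006]
wrist_force: [-1.3, 8.4, 7.3]
finger_gap: 0.0136
grasp_force: 21.1
```

The end stop is felt (8 N, motion stopped). I'll open, lift and verify.

Emit:
{"name": "move_arm", "arguments": {"steps": [{"tx":0,"ty":-0.1,"tz":0,"ax":0,"ay":0,"az":0,"jaw":-1},{"tx":0,"ty":-0.1,"tz":0,"ax":0,"ay":0,"az":0,"jaw":-1},{"tx":0,"ty":0.1,"tz":0,"ax":0,"ay":0,"az":0,"jaw":-0.4},{"tx":0,"ty":0.2,"tz":0,"ax":0,"ay":0,"az":0,"jaw":-0.2},{"tx":0,"ty":0.2,"tz":0,"ax":0,"ay":0,"az":0,"jaw":0},{"tx":0,"ty":0.2,"tz":0,"ax":0,"ay":0,"az":0,"jaw":0},{"tx":0,"ty":0.2,"tz":0,"ax":0,"ay":0,"az":0,"jaw":0},{"tx":0,"ty":0.2,"tz":-1,"ax":0,"ay":0,"az":0,"jaw":0},{"tx":0,"ty":0.2,"tz":-2.5,"ax":0,"ay":0,"az":0,"jaw":0},{"tx":0,"ty":0.2,"tz":-4,"ax":0,"ay":0,"az":0,"jaw":0}]}}

```text
t: 19.52
ee_pos: [0.5969, 0.0225, 0.1881]
tool_rot: [-0.045, -3.141, 0.001]
wrist_force: [0.9, -0.1, -1.1]
finger_gap: 0.0427
grasp_force: 0.0
```

Emit:
{"name": "move_arm", "arguments": {"steps": [{"tx":0,"ty":0,"tz":-2,"ax":0,"ay":0,"az":0,"jaw":0},{"tx":0,"ty":0,"tz":-4,"ax":0,"ay":0,"az":0,"jaw":0},{"tx":0,"ty":0,"tz":-6,"ax":0,"ay":0,"az":0,"jaw":0},{"tx":0,"ty":0,"tz":-7,"ax":0,"ay":0,"az":0,"jaw":0},{"tx":0,"ty":0,"tz":-7,"ax":0,"ay":0,"az":0,"jaw":0},{"tx":0,"ty":0,"tz":-7,"ax":0,"ay":0,"az":0,"jaw":0},{"tx":0,"ty":0,"tz":-7,"ax":0,"ay":0,"az":0,"jaw":0},{"tx":0,"ty":0,"tz":-7,"ax":0,"ay":0,"az":0,"jaw":0},{"tx":0,"ty":0,"tz":-7,"ax":0,"ay":0,"az":0,"jaw":0},{"tx":0,"ty":0,"tz":-7,"ax":0,"ay":0,"az":0,"jaw":0}]}}

```text
t: 20.35
ee_pos: [0.5968, 0.0229, 0.2565]
tool_rot: [-0.044, -3.14, 0.001]
wrist_force: [0.6, -0.1, -0.2]
finger_gap: 0.0426
grasp_force: 0.0
```

```bash
python3 m.py w5; python3 s.py
```

```text
20.35 [0.5968 0.0229 0.2565] [-0.0438 -3.14    0.0007] [-0.5829  0.237   0.5635  1.6015 -0.1288  1.3418  1.5403] [-0.037   0.0264 -0.0094]
knob_grip 0.55 [243.7  65.4] [0.4872 0.0141 0.109 ]
knob_grip 0.24 [62.5 69.6] [ 0.4856 -0.1507  0.109 ]
green_filter 0.61 [245.  117.5] [0.535  0.0121 0.076 ]
ring_at_pin 0.92 [248.3 149.6] [0.5674 0.0148 0.088 ]
ring_at_pin 0.42 [62.  67.7] [ 0.4819 -0.1641  0.088 ]
bolt_tab 0.82 [261.6 194.4] [0.5937 0.0271 0.159 ]
20.7 [0.5971 0.0229 0.2573] y-ang 1.5429897914323616 F [-0.6595  0.8302 -0.5166] M [ 0.0126 -0.0517 -0.0059] 0.04263996389657658 0.0 1.5402855368468131
```

View pics/w5.png

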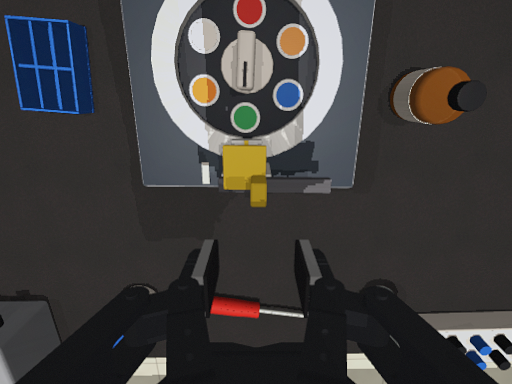

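Plate over the pin, with the tab at (259,193). Travel was 41.6 mm to the hard stop, and nothing else has moved. Handing in.

```bash
python3 -c "
from h import *
print(ticket.hand_in())"
```

```text
the job is handed in; nothing more can be done
None
```

I turned the filter wheel about 1 rad anticlockwise (the shorter way) until the pin dropped into the gap, slid the bolt 41.6 mm to its end stop over the pin, let go of everything, and handed the job in; the hand-in gave no verdict.

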